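# Set the running clearance of an edge clamp

## Task

Lay the steel block flat in the pocket of the edge clamp and let go of it, then turn the winged thumbscrew clockwise until it seats against its stop and back it off by a quarter turn, so that the block is just free. Finish while still gripping the wing head, holding the screw still at that setting so that I can tighten its lock ring. Leave the other things on the bench where they are.

Things in the scene. Friction and masses are not known exactly. Their poses are not given: they have to be found in the camera images.
- steel_block: Loose dark ground-steel block with a small hole in its top, 40 (x) x 62 (y) x 26 (z) mm, 0.3 to 0.65 kg, flat on the bench to the right of the clamp (it may have changed places with the wooden block). Origin at the centre of its underside, z up. Grasp it across the 40 mm side.
- edge_clamp: Edge clamp on a dark steel plate 90 (x) x 168 (y) mm, fixed to the bench; place and yaw vary. z up, +y from the pocket toward the thumbscrew. Top of the plate and of the pocket's two lips is 12 mm above the bench; a cam housing 46 mm square, 34 mm high, stands round the thumbscrew. Nothing here but the wing head rises above 43 mm.
- pocket (a point): Centre of the pocket's floor, 8 mm above the bench, where the centre of the block's underside is to be lowered; axes as the clamp's. The open-topped pocket is 46 mm wide in x between lips 4 mm high (the block's sides above them are free for fingers); in y it runs from a fixed stop, 20 mm high, at y = -34.5 mm to the jaw.
- jaw (a joint): Travel (m) of the clamp's jaw, 20 mm high, driven by the thumbscrew at 3 mm per rad. Its face is at y = +28 mm from the pocket point plus this value: +34 to +37 mm at the start, so a block lowered at the pocket point has about 3 mm at each end. As it closes it nudges the block to the stop; at 0 the gap is 62.5 mm: it never squeezes the block.
- thumbscrew (a joint): Angle (rad) of the winged thumbscrew about its upright axis: 0 is seated against a hard stop, positive is backed off (anticlockwise from above). At the start 2.0 to 3.0, at most 5. It turns with a steady friction of about 0.06 N m, stays where it is left, and its height does not change.
- wing_head: Flat upright steel wing head of the thumbscrew, 50 (x, along the wings) x 12 (y, pinch here) x 22 (z) mm; origin at the centre of its underside, on the screw axis, 49 mm above the bench (top 71 mm), 81 mm from the pocket point along the clamp's +y. Turns with the screw; at joint 0 its axes are the clamp's. A brass lock ring lies below it.
- wood_block: Loose brown wooden packing block, 48 x 68 x 22 mm, flat on the bench to the right of the clamp: to be left alone. Origin at the centre of its underside.
- t_bar: Loose steel T-bar, 17 x 180 x 16 mm, lying beyond the clamp: to be left alone.
- scriber: Loose thin scriber, 16 x 271 x 14 mm, lying beyond the blocks: to be left alone.
- marker_0: Loose marker pen, 22 x 133 x 19 mm, lying beyond the clamp on the left: to be left alone.
Mind the look-alikes: they are no part of the job. Leave any purple or turquoise look-alike of the steel_block alone.

How it is judged:
By the outcome, as a careful person would: the job done as asked, in the order asked, and still so for the second after the job is handed in, while the arm keeps its last pose, push and grip.
It also fails if it takes over 67 s, if anything falls off the work surface, if the arm or the gripper's body presses on something with over 40 N, if the wrist force passes 120 N, or if a joint passes its speed limit or range.

## Robot

A 6-joint arm with a two-finger parallel gripper is mounted at the origin on a cart in front of the work surface, level with it; the furniture and walls round the work are solid. World frame = base frame: x ahead of the robot, y to its left, z up, the work surface at z = 0. Lengths are in m, angles in rad, forces in N, time in s.
With the tool pointing down it reaches from about 0.375 to 0.9 m from the base axis. Payload 3.1 kg.
Tool frame: the origin (TCP) lies on the centre line of the jaws, within the pads' length; the fingertips stand robot.tip_reach ahead of it and the grasp point (between the pads) lies 8 mm behind it (robot.tip_reach is the distance from the TCP to the fingertips, in m); z points along the fingers, y is the line along which they close (so a half turn about z gives the same grasp; the last joint's range is limited). The gripper opens to 87 mm and grips with 3 to 60 N. Pads are 19 mm wide; open, the fingers measure 117 mm over their backs; the gripper's body (75 mm by 190 mm) begins 51 mm behind the grasp point.
Start: joints at [-1.397, 0.527, 1.433, -0, 1.181, -0.178], TCP at [0.216, -0.586, 0.234] pointing down, gripper open.
Joint ranges: [-3.08, 3.08], [-0.75, 2.2], [0.22, 2.44], [-1.43, 4.57], [0, 2.65], [-2.85, 2.85]. Speed limits (rad/s): [2.79, 2.79, 3.14, 3.14, 3.14, 3.14].

## Interface

Orientations are given as a unit quaternion [x, y, z, w].
In Python, from rig import robot gives the robot as it stands.
- The arm moves only by the tool jog_arm, never from a script. Its argument "motion" is one flat list of numbers, 7 for each row, row after row: the shift along the tool's x, y, z scaled (see below), then the turn, a rotation vector about the tool's x, y, z scaled (see below), then the gripper's target within -1 to 1 (shut at 1, half-way at 0, fully open at -1). In form: [x, y, z, rx, ry, rz, hand, x, y, z, rx, ry, rz, hand, ...]. A call has 1 to 12 rows; each row shifts and turns the commanded pose from where the row before left it, along the tool's axes as they then stand; what a row does not reach is not made up. The controller multiplies each number of a shift by 4 cm and each number of a turn by 4 degrees. A row lasts 1/8 s, in which the tool goes at most 62.5 mm and 10.7 degrees, less where a joint would pass 70% of its speed; a pose out of reach is approached as far as the arm can. A call with a number of a shift or a turn outside -1 to 1 is refused whole. A call with a gripper value outside its range is refused whole. The fingers move at their own pace and stop on an object; "grip_force" is the grip in N (left out, the last holds). Time passes only in rows, so rows that do not move let the fingers close. It gives the time, the measured TCP pose, the force, the opening and the grip force at its end, in the units of the state.
- robot.get_obs(): the state, without advancing time (a new reading comes with each control period).
- robot.camera(name): name is "scene" or "top"; returns the picture (480x640x3 uint8, blue, green, red); there is no depth.
- robot.calibration(name): a dict with "fx", "fy", "cx", "cy" (pixels), "R" (3x3) and "t" (3): a world point X has camera coordinates R X + t. Camera axes: x right, y down, z forward; pixel columns grow to the right and rows downward; lengths in m; the calibration is good to about 2 mm. A picture is of the moment at which its call begins. calibration takes no time and is no camera call.
- robot.hand_in(): hands the job in; it is judged then, once.
The state is a dict: "time": time; "q": joint angles; "joint_velocities": joint speeds; "joint_torque": joint torques, N m; "position": TCP position; "tool_rot": TCP orientation; "ft_force": force on the tool from outside, world axes, zero at the start; "moment": the same for the moment, N m; "grip_width": finger opening in m; "grip_force": force on a finger pad.
Only numpy, scipy, OpenCV 4.12 (cv2) and the standard library are available. Lean on these libraries where they do the work, as an engineer would, in place of code of your own. Each camera call takes 0.05 s, during which the arm holds its last target. There are 200 camera calls.

## Working session

There is one attempt and no reset: what is moved stays moved. The work goes in short steps, Python scripts to look and compute and a tool call to move; the robot and the scene stay as the last step left them, time stands still between calls to the robot, and variables do not carry over. Pictures are saved under pics/ and viewed, at most 10 in all, crops included, and the job is handed in when it is done.

Besides the shell and the picture viewer there is one more tool, called after "Request:" by a JSON object that holds its "name" and its "arguments", one argument or row to a line. jog_arm: Moves the arm, as the interface text tells. Shifts and turns lie within -1 to 1; 1 stands for 4 cm of shift or 4 degrees of turn. Its arguments: {"type":"object","properties":{"motion":{"type":"array","items":{"type":"number"}},"grip_force":{"type":"number"}},"required":["motion"]}

```bash
ls; mkdir -p pics; python3 - <<'E'
from rig import robot
import cv2
for n in("scene","top"):
    cv2.imwrite(f"pics/{n}0.png",robot.camera(n)); c=robot.calibration(n); print(n,c)
print(robot.tip_reach, robot.get_obs())
E
```

```text
pics
scene {'fx': 574.3669078276201, 'fy': 574.3669078276201, 'cx': 324.78798806962004, 'cy': 225.62247667635768, 'R': array([[ 0.91917895,  0.39377809, -0.00699072],
       [ 0.26762198, -0.63752397, -0.7224553 ],
       [-0.28894382,  0.66219483, -0.69138229]]), 't': array([-0.50324026, -0.17813012,  1.49174086])}
top {'fx': 454.0146883542744, 'fy': 454.0146883542744, 'cx': 313.56474794445035, 'cy': 243.58091583542844, 'R': array([[ 0.02579215, -0.99961654,  0.0100767 ],
       [-0.98022413, -0.0272676 , -0.19600288],
       [ 0.19620249, -0.00482209, -0.98055154]]), 't': array([-0.09296745,  0.5917968 ,  0.92865309])}
0.011 {'time': 0.1, 'q': array([-1.39646626e+00,  5.28393234e-01,  1.43374088e+00, -3.68576805e-06,
        1.18141171e+00, -1.78498284e-01]), 'joint_velocities': array([-0.00023137, -0.00291341, -0.00355834, -0.00067585, -0.00102037,
        0.00117386]), 'joint_torque': array([-6.45963632e-05, -4.40985882e+01, -1.77150857e+01,  6.35472802e-02,
        5.34121692e-02, -4.88682485e-05]), 'position': array([ 0.21588841, -0.58586409,  0.23266775]), 'tool_rot': array([ 9.84478743e-01,  1.75501144e-01,  3.31059508e-07, -9.76583226e-04]), 'ft_force': array([-0.06572021, -0.90581484,  0.44164756]), 'moment': array([ 0.01375596,  0.02650257, -0.02305042]), 'grip_force': 0.0, 'grip_width': 0.08689452538108826}
```

View pics/top0.png

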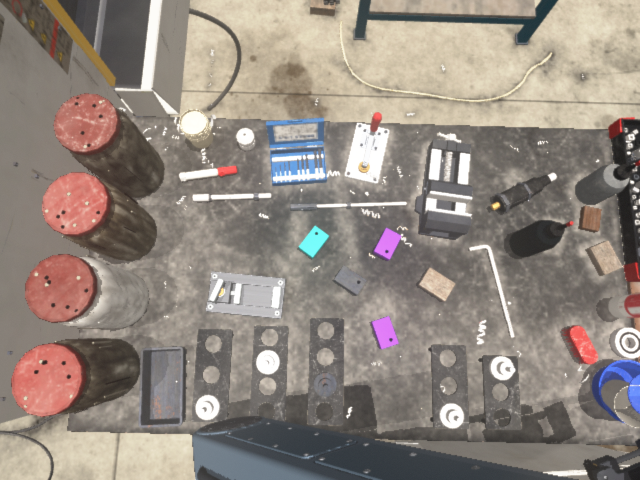

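View pics/scene0.png

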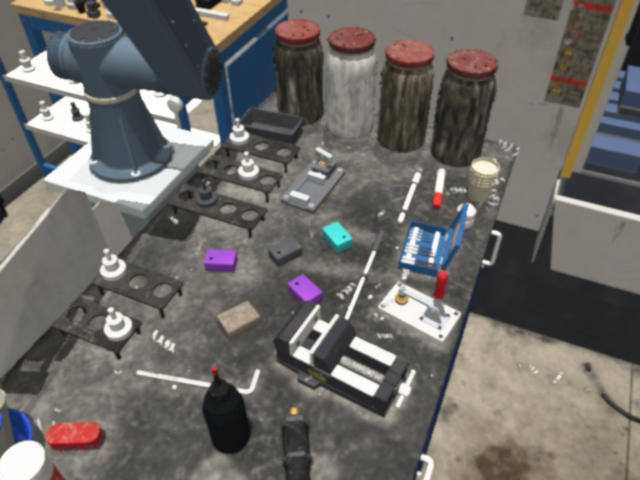

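The top view shows the clamp at about (246,295), with its thumbscrew on the left. Block-shaped candidates are dark (350,280), turquoise (314,242), purple (387,244) and (385,333), and brown wood (437,284). Only the dark one at (350,280) fits ground steel. I'll confirm it in a crop and segment it.

```bash
cat > h.py <<'E'
import numpy as np, cv2
from rig import robot
def ray(n,uv,z):
    c=robot.calibration(n);R,t=c["R"],c["t"];o=-R.T@t
    uv=np.atleast_2d(uv).astype(float)
    d=np.c_[(uv[:,0]-c["cx"])/c["fx"],(uv[:,1]-c["cy"])/c["fy"],np.ones(len(uv))]@R
    return o+d*((z-o[2])/d[:,2])[:,None]
def proj(n,X):
    c=robot.calibration(n);p=np.atleast_2d(X)@c["R"].T+c["t"]
    return np.c_[p[:,0]/p[:,2]*c["fx"]+c["cx"],p[:,1]/p[:,2]*c["fy"]+c["cy"]]
def save(n,img,box,s,f):
    x0,y0,x1,y1=box;cv2.imwrite(f,cv2.resize(img[y0:y1,x0:x1],None,fx=s,fy=s,interpolation=cv2.INTER_CUBIC))
E
python3 - <<'E'
from h import *
t=cv2.imread("pics/top0.png");s=cv2.imread("pics/scene0.png")
a=cv2.resize(t[255:335,200:380],None,fx=4.4,fy=4.4,interpolation=cv2.INTER_CUBIC)
b=cv2.resize(s[135:275,265:365],None,fx=2.4*0.9,fy=2.4*0.9,interpolation=cv2.INTER_CUBIC)
b=cv2.copyMakeBorder(b[:245],0,0,0,a.shape[1]-b.shape[1],cv2.BORDER_CONSTANT)
cv2.imwrite("pics/crop1.png",a)
cv2.imwrite("pics/crop2.png",cv2.resize(s[140:270,265:355],None,fx=4.5,fy=4.5,interpolation=cv2.INTER_CUBIC))
E
```

```text
(no output)
```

View pics/crop1.png

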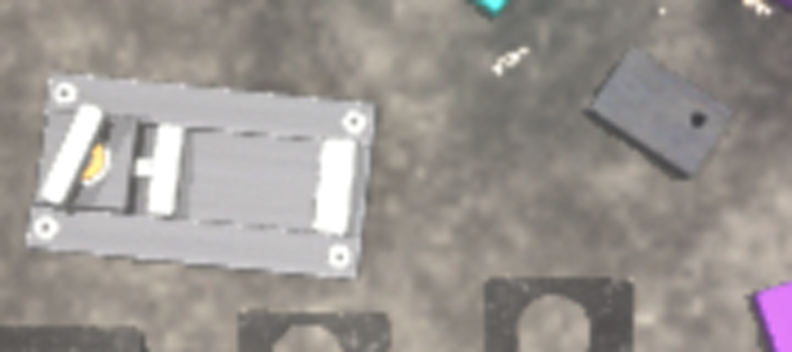

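View pics/crop2.png

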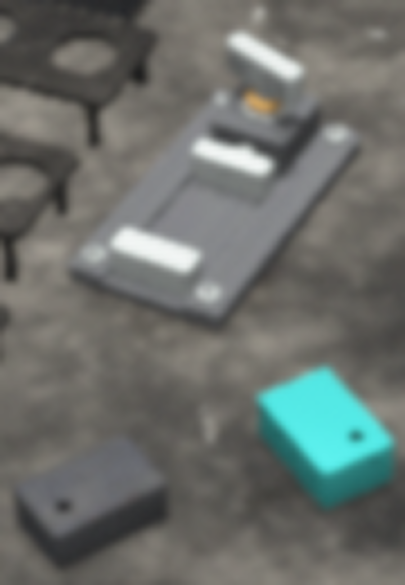

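The crops confirm a dark steel block with one hole at top-view (350,280), and the clamp with stop on the right, jaw at about (238,294) and wing head at about (216,290). Next I measure both.

```bash
cat > meas.py <<'E'
from h import *
t=cv2.imread("pics/top0.png");a=cv2.resize(t[255:335,200:380],None,fx=4.4,fy=4.4,interpolation=cv2.INTER_CUBIC)
P=lambda l:(np.array(l,float)+.5)/4.4-.5+[200,255]
pl=ray("top",P([(52,77),(374,102),(357,277),(28,246)]),.012)
print("plate",pl[:,:2].round(4),"c",pl.mean(0)[:2],[np.linalg.norm(pl[i]-pl[i-1]).round(4) for i in range(4)])
yd=(pl[0]-pl[1])+(pl[3]-pl[2]);print("yaw of +y",np.degrees(np.arctan2(yd[1],yd[0])))
xd=(pl[0]-pl[3])+(pl[1]-pl[2]);print("yaw of +x",np.degrees(np.arctan2(xd[1],xd[0])))
b=ray("top",P([(633,48),(733,113),(690,180),(588,108)]),.026)
print("blk",b[:,:2].round(4),b.mean(0)[:2],[np.linalg.norm(b[i]-b[i-1]).round(4) for i in range(4)])
# bright white bars
g=cv2.cvtColor(a,cv2.COLOR_BGR2GRAY);m=(a.min(2)>205).astype(np.uint8)
for c in cv2.findContours(m,0,2)[0]:
    if cv2.contourArea(c)>900 and cv2.boundingRect(c)[0]<400:
        r=cv2.boxPoints(cv2.minAreaRect(c));x=r.mean(0)[0]
        z=.071 if x<110 else .032
        w=ray("top",P(r),z);print("bar",r.mean(0),z,w.mean(0)[:2].round(4),w[:,:2].round(4).tolist())
E
python3 meas.py
python3 - <<'E'
from h import *
# dark block mask
t=cv2.imread("pics/top0.png");s=cv2.imread("pics/scene0.png")
hsv=cv2.cvtColor(t,cv2.COLOR_BGR2HSV);print(t[280,345],t[275,340],t[260,345],t[287,345])
print(s[247,285],s[250,275])
E
```

```text
plate [[ 0.5317  0.1505]
 [ 0.5233 -0.0143]
 [ 0.435  -0.0092]
 [ 0.446   0.1565]] c [0.48401231 0.0708783 ] [np.float64(0.0859), np.float64(0.165), np.float64(0.0885), np.float64(0.1661)]
yaw of +y 86.63626910370137
yaw of +x -3.6824896767243107
blk [[ 0.5527 -0.1452]
 [ 0.521  -0.196 ]
 [ 0.4867 -0.1746]
 [ 0.5215 -0.1229]] [ 0.52047576 -0.15968308] [np.float64(0.0383), np.float64(0.0599), np.float64(0.0404), np.float64(0.0623)]
bar [157.22987 167.1036 ] 0.032 [0.4857 0.0908] [[0.4638, 0.1024], [0.5094, 0.0997], [0.5075, 0.0791], [0.4619, 0.082]]
bar [336.20865 171.13348] 0.032 [0.4861 0.0019] [[0.456, 0.0173], [0.5199, 0.0072], [0.5163, -0.0135], [0.4524, -0.0032]]
bar [ 70.77158 152.06696] 0.071 [0.4884 0.126 ] [[0.4676, 0.1408], [0.514, 0.1225], [0.5091, 0.1112], [0.4629, 0.1296]]
[142 140 141] [147 140 139] [118 125 130] [99 97 99]
[114 112 111] [111 106 105]
```

```bash
cat > m2.py <<'E'
from h import *
P=lambda l:(np.array(l,float)+.5)/4.4-.5+[200,255]
S=lambda l:(np.array(l,float)+.5)/4.5-.5+[265,140]
for z in(.028,):
  for n,l in dict(stop=[(323,140),(315,230)],jaw=[(184,127),(174,215)]).items():
    print(n,z,ray("top",P(l),z)[:,:2].round(4).tolist())
print("lips",ray("top",P([(190,128),(320,138),(175,215),(315,228)]),.012)[:,:2].round(4).tolist())
print("scene plate",ray("scene",S([(360,140),(222,325),(70,272)]),.006)[:,:2].round(4).tolist())
print("scene blk top",ray("scene",S([(118,437),(168,487),(62,532),(15,487)]),.026)[:,:2].round(4).tolist())
print("scene wing top",ray("scene",S([(240,33),(303,68),(293,80),(228,42)]),.071)[:,:2].round(4).tolist(), ray("scene",S([(266,56)]),.071))
E
python3 m2.py
```

```text
stop 0.028 [[0.5016, 0.0095], [0.4569, 0.0115]]
jaw 0.028 [[0.5063, 0.0793], [0.4624, 0.0818]]
lips [[0.5075, 0.0787], [0.5042, 0.0124], [0.4634, 0.0837], [0.4588, 0.0129]]
scene plate [[0.5356, 0.1537], [0.5268, -0.0152], [0.4365, -0.0083]]
scene blk top [[0.5225, -0.1271], [0.5586, -0.1481], [0.5256, -0.1933], [0.4922, -0.1759]]
scene wing top [[0.4707, 0.1381], [0.5143, 0.1223], [0.5135, 0.1105], [0.468, 0.1282]] [[0.49191274 0.12447275 0.071     ]]
```

```bash
cat > go.py <<'E'
import sys
from h import *
from scipy.spatial.transform import Rotation as Ro
# target x y z, tool-x yaw deg: shift (current tool axes, shift first) then turn, in jog units
x,y,z,w=map(float,sys.argv[1:5]);o=robot.get_obs();R=Ro.from_quat(o["tool_rot"])
d=R.inv().apply(np.array([x,y,z])-o["position"])/.04
c,s=np.cos(np.radians(w)),np.sin(np.radians(w))
T=Ro.from_matrix(np.array([[c,s,0],[s,-c,0],[0,0,-1]]))
print("t",o["time"],"yaw",np.degrees(np.arctan2(*R.as_matrix()[1::-1,0])),"shift",d.round(3),"turn",((R.inv()*T).as_rotvec(degrees=True)/4).round(3))
d2=T.inv().apply(np.array([x,y,z])-o["position"])/.04;print("shift in target axes",d2.round(3),"F",o["ft_force"].round(1),"M",o["moment"].round(2),"w",o["grip_width"],"q",o["q"].round(2))
E
python3 go.py .5215 -.16 .12 57.5
```

```text
t 0.1 yaw 20.21563663139373 shift [10.848 -7.345  2.835] turn [-0.025 -0.014 -9.321]
shift in target axes [13.084  0.723  2.817] F [-0.1 -0.9  0.4] M [ 0.01  0.03 -0.02] w 0.08689452538108826 q [-1.4   0.53  1.43 -0.    1.18 -0.18]
```

Request:
{"name": "jog_arm", "arguments": {
  "motion": [0.9,-0.61,0.236,0,0,0,-0.4,0.9,-0.61,0.236,0,0,0,-0.4,0.9,-0.61,0.236,0,0,0,-0.4,0.9,-0.61,0.236,0,0,0,-0.4,0.9,-0.61,0.236,0,0,0,-0.4,0.9,-0.61,0.236,0,0,0,-0.4,0.9,-0.61,0.236,0,0,0,-0.4,0.9,-0.61,0.236,0,0,0,-0.4,0.9,-0.61,0.236,0,0,0,-0.4,0.9,-0.61,0.236,0,0,0,-0.4,0.9,-0.61,0.236,0,0,0,-0.4,0.9,-0.61,0.236,0,0,0,-0.4]
}}

```text
time: 1.6
position: [0.5208, -0.1612, 0.1197]
tool_rot: [0.984, 0.175, -0.0, -0.0]
ft_force: [0.1, -0.6, -0.2]
grip_width: 0.0613
grip_force: 0.0
```

Request:
{"name": "jog_arm", "arguments": {
  "motion": [0,0,0,0,0,-0.95,-0.4,0,0,0,0,0,-0.95,-0.4,0,0,0,0,0,-0.95,-0.4,0,0,0,0,0,-0.95,-0.4,0,0,0,0,0,-0.95,-0.4,0,0,0,0,0,-0.95,-0.4,0,0,0,0,0,-0.95,-0.4,0,0,0,0,0,-0.95,-0.4,0,0,0,0,0,-0.95,-0.4,0,0,0,0,0,-0.8,-0.4,0,0,0,0,0,0,-0.4]
}}

```text
time: 2.98
position: [0.52, -0.1623, 0.12]
tool_rot: [0.876, 0.482, -0.0, -0.0]
ft_force: [-0.5, 1.0, -0.2]
grip_width: 0.0611
grip_force: 0.0
```

```bash
python3 go.py .5215 -.16 .019 57.5; python3 - <<'E'
from h import *
t=robot.camera("top");s=robot.camera("scene")
a=cv2.resize(t[230:330,290:410],None,fx=5,fy=5,interpolation=cv2.INTER_CUBIC)
b=cv2.resize(s[190:290,230:270+80],None,fx=5,fy=5,interpolation=cv2.INTER_CUBIC)
cv2.imwrite("pics/c3.png",b)
E
```

```text
t 2.975 yaw 57.57754719358693 shift [7.000e-02 2.000e-03 2.525e+00] turn [-0.01   0.001  0.019]
shift in target axes [0.07  0.    2.525] F [-0.5  1.  -0.2] M [ 0.03 -0.02 -0.01] w 0.0611015004641733 q [-0.51  0.58  1.74 -0.    0.82  0.06]
```

View pics/c3.png

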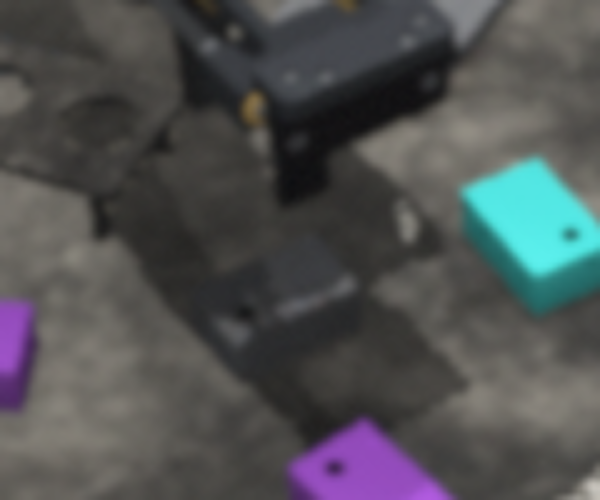

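The gripper stands above the dark block (crop ≈ (280,300)), fingers aligned to its long sides and clear of the neighbours. I descend and grip.

Request:
{"name": "jog_arm", "arguments": {
  "motion": [0.07,0,0.8,0,0,0,-0.4,0,0,0.8,0,0,0,-0.4,0,0,0.6,0,0,0,-0.4,0,0,0.33,0,0,0,-0.4,0,0,0,0,0,0,-0.4,0,0,0,0,0,0,1,0,0,0,0,0,0,1,0,0,0,0,0,0,1,0,0,0,0,0,0,1,0,0,0,0,0,0,1],
  "grip_force": 40
}}

```text
time: 4.32
position: [0.5222, -0.1604, 0.0199]
tool_rot: [0.876, 0.482, 0.0, 0.001]
ft_force: [-0.9, -0.4, 5.7]
grip_width: 0.0396
grip_force: 40.0
```

```bash
python3 go.py .5215 -.16 .1 57.5
```

```text
t 4.325 yaw 57.60668407874791 shift [-2.000e-03 -1.700e-02 -2.004e+00] turn [ 0.023 -0.002  0.027]
shift in target axes [-2.000e-03 -2.000e-02 -2.004e+00] F [-0.9 -0.4  5.7] M [-0.02 -0.03 -0.02] w 0.039551346075102904 q [-0.5   0.76  1.78  0.    0.61  0.06]
```

Request:
{"name": "jog_arm", "arguments": {
  "motion": [0,0,-0.4,0,0,0,1,0,0,-0.8,0,0,0,1,0,0,-0.8,0,0,0,1,0,0,0,0,0,-1,1,0,0,0,0,0,-1,1,0,0,0,0,0,-1,1,0,0,0,0,0,-1,1,0,0,0,0,0,-1,1,0,0,0,0,0,-1,1,0,0,0,0,0,-1,1,0,0,0,0,0,0,1]
}}

```text
time: 5.7
position: [0.5209, -0.1596, 0.0989]
tool_rot: [0.734, 0.679, -0.0, -0.001]
ft_force: [-0.3, -0.7, -5.9]
grip_width: 0.0397
grip_force: 40.0
```

```bash
python3 go.py .484 .045 .1 86.5
```

```text
t 5.7 yaw 85.57153035271276 shift [ 5.028 -1.314 -0.021] turn [-0.025 -0.011 -0.232]
shift in target axes [ 5.049 -1.232 -0.028] F [-0.3 -0.7 -5.9] M [-0.05 -0.08  0.  ] w 0.03973209369564252 q [-0.5   0.62  1.75 -0.    0.78 -0.43]
```

Request:
{"name": "jog_arm", "arguments": {
  "motion": [0,0,0,0,0,-0.23,1,0.72,-0.176,0,0,0,0,1,0.72,-0.176,0,0,0,0,1,0.72,-0.176,0,0,0,0,1,0.72,-0.176,0,0,0,0,1,0.72,-0.176,0,0,0,0,1,0.72,-0.176,0,0,0,0,1,0.72,-0.176,0,0,0,0,1,0,0,0.45,0,0,0,1,0,0,0.43,0,0,0,1,0,0,0,0,0,0,1]
}}

```text
time: 7.08
position: [0.4839, 0.0444, 0.0631]
tool_rot: [0.728, 0.685, -0.001, -0.001]
ft_force: [-0.0, 0.6, -5.7]
grip_width: 0.0392
grip_force: 40.0
```

```bash
python3 go.py .484 .045 .065 86.5; python3 - <<'E'
from h import *
t=robot.camera("top");s=robot.camera("scene");cv2.imwrite("pics/t4.png",t);cv2.imwrite("pics/s4.png",s)
a=cv2.resize(t[255:335,200:320],None,fx=6,fy=6,interpolation=cv2.INTER_CUBIC)
b=cv2.resize(s[130:230,265:365],None,fx=5,fy=5,interpolation=cv2.INTER_CUBIC)
cv2.imwrite("pics/c4.png",cv2.resize(s[140:230,270:360],None,fx=6,fy=6,interpolation=cv2.INTER_CUBIC));cv2.imwrite("pics/c5.png",a)
E
```

```text
t 7.075 yaw 86.53700825880816 shift [ 0.016  0.002 -0.047] turn [-0.04  -0.003  0.009]
shift in target axes [ 0.016  0.003 -0.047] F [-0.   0.6 -5.7] M [ 0.01 -0.11 -0.03] w 0.03921632891899085 q [-0.14  0.64  1.91 -0.    0.59 -0.08]
```

View pics/c4.png

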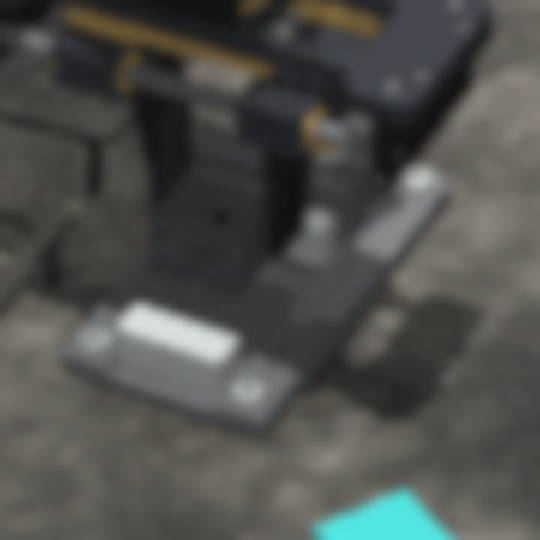

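View pics/c5.png

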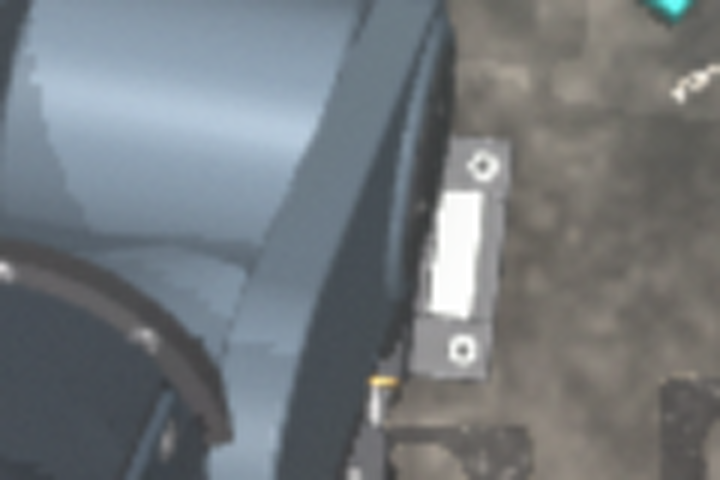

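The scene crop shows the block held over the pocket behind the stop, with its hole at about (221,216) in the crop. The arm hides the pocket from the top camera. I use the hole to check where the block sits.

```bash
python3 - <<'E'
from h import *
S=lambda l:(np.array(l,float)+.5)/6-.5+[270,140]
S2=lambda l:(np.array(l,float)+.5)/4.5-.5+[265,140]
def cen(f,c,r=5,n="scene"):
    g=cv2.cvtColor(cv2.imread(f),cv2.COLOR_BGR2GRAY).astype(float);x,y=np.round(c).astype(int)
    p=g[y-r:y+r+1,x-r:x+r+1];w=np.clip(np.percentile(p,40)-8-p,0,None);w[(np.hypot(*np.mgrid[-r:r+1,-r:r+1])>3.5)]=0
    Y,X=np.mgrid[y-r:y+r+1,x-r:x+r+1];return np.array([(X*w).sum(),(Y*w).sum()])/w.sum()
h0=S2([(64,506)])[0];h1=S([(221,216)])[0]
h0c=cen("pics/scene0.png",h0);h1c=cen("pics/s4.png",h1);print(h0,h0c,h1,h1c)
w0=ray("scene",h0c,.026)[0];w1=ray("scene",h1c,.0692)[0]
t0=cen("pics/top0.png",(np.array([698,119])+.5)/4.4-.5+[200,255]);wt=ray("top",t0,.026)[0]
print("hole0 scene",w0,"top",wt,"hole1",w1)
rot=lambda a:np.array([[np.cos(a),-np.sin(a)],[np.sin(a),np.cos(a)]])
g0=np.array([.5222,-.1604]);g1=np.array([.4839,.0444])
print("predict hole1",g1+rot(np.radians(86.54-57.6))@(w0[:2]-g0), g1+rot(np.radians(28.94))@(wt[:2]-g0))
# hole offset in block frame assuming block centre
for c,w in(((.5247,-.1611),w0),((.5205,-.1597),wt)): print("blk offset",rot(np.radians(-(57.5-90)))@(w[:2]-c))
print("stop top white edge", ray("scene",S([(120,320),(230,362),(133,300),(243,340)]),.028)[:,:2])
E
```

```text
[278.83333333 252.05555556] [278.60526316 251.96315789] [306.41666667 175.58333333] [306.42857143 175.71428571]
hole0 scene [ 0.51843839 -0.1780017   0.026     ] top [ 0.51724246 -0.17830994  0.026     ] hole1 [0.49011824 0.02793323 0.0692    ]
predict hole1 [0.48912546 0.02717606] [0.48822803 0.02632761]
blk offset [ 0.00380029 -0.01761911]
blk offset [ 0.00725174 -0.01744574]
stop top white edge [[ 0.45794644  0.00084013]
 [ 0.50767593 -0.00520199]
 [ 0.45741038  0.01367043]
 [ 0.50697894  0.00848913]]
```

Request:
{"name": "jog_arm", "arguments": {
  "motion": [0.015,0,0.2,0,0,0,1,0,0,0.2,0,0,0,1,0,0,0.15,0,0,0,1,0,0,0.1,0,0,0,1,0,0,0.1,0,0,0,1,0,0,0.05,0,0,0,1,0,0,0,0,0,0,1]
}}

```text
time: 8.05
position: [0.4847, 0.0448, 0.0318]
tool_rot: [0.728, 0.685, -0.0, -0.0]
ft_force: [0.3, 0.3, -6.0]
grip_width: 0.0397
grip_force: 40.0
```

```bash
python3 go.py .484 .045 .028 86.5
```

```text
t 8.05 yaw 86.53675235002574 shift [ 0.005 -0.018  0.094] turn [-0.002 -0.     0.009]
shift in target axes [ 0.005 -0.018  0.094] F [ 0.3  0.3 -6. ] M [ 0.   -0.05 -0.  ] w 0.03968478280407523 q [-0.14  0.7   1.92 -0.    0.52 -0.08]
```

Request:
{"name": "jog_arm", "arguments": {
  "motion": [0,-0.01,0.05,0,0,0,1,0,0,0.04,0,0,0,1,0,0,0.02,0,0,0,1,0,0,0,0,0,0,1]
}}

```text
time: 8.55
position: [0.4843, 0.0448, 0.0278]
tool_rot: [0.728, 0.685, 0.0, 0.0]
ft_force: [-1.5, -0.2, 0.8]
grip_width: 0.0397
grip_force: 40.0
```

The load moved off the wrist at the right height, so the block is on the pocket floor. I release and rise.

Request:
{"name": "jog_arm", "arguments": {
  "motion": [0,0,0,0,0,0,-0.3,0,0,0,0,0,0,-0.3,0,0,0,0,0,0,-0.3,0,0,-0.3,0,0,0,-0.3,0,0,-0.8,0,0,0,-0.3,0,0,-0.9,0,0,0,-0.3,0,0,-0.9,0,0,0,-0.3,0,0,0,0,0,0,-0.3]
}}

```text
time: 9.55
position: [0.4863, 0.0446, 0.1466]
tool_rot: [0.728, 0.685, 0.002, 0.003]
ft_force: [0.4, -0.7, 0.7]
grip_width: 0.0567
grip_force: 0.0
```

```bash
python3 go.py .489 .126 .13 158.5
```

```text
t 9.55 yaw 86.54314314603305 shift [ 2.036 -0.058  0.413] turn [  0.085   0.072 -17.989]
shift in target axes [0.683 1.918 0.414] F [ 0.4 -0.7  0.7] M [-0.06 -0.1   0.02] w 0.056741961411895386 q [-0.14  0.48  1.86  0.    0.79 -0.08]
```

Request:
{"name": "jog_arm", "arguments": {
  "motion": [0.7,-0.02,0,0,0,0,-0.3,0.7,-0.02,0,0,0,0,-0.3,0.63,-0.02,0,0,0,0,-0.3,0,0,0,0,0,-1,-0.3,0,0,0,0,0,-1,-0.3,0,0,0,0,0,-1,-0.3,0,0,0,0,0,-1,-0.3,0,0,0,0,0,-1,-0.3,0,0,0,0,0,-1,-0.3,0,0,0,0,0,-1,-0.3,0,0,0,0,0,-1,-0.3,0,0,0,0,0,-1,-0.3]
}}

```text
time: 11.05
position: [0.486, 0.1259, 0.1426]
tool_rot: [0.48, 0.877, -0.001, -0.001]
ft_force: [0.3, -0.0, -0.0]
grip_width: 0.0565
grip_force: 0.0
```

Request:
{"name": "jog_arm", "arguments": {
  "motion": [0,0,0,0,0,-1,-0.3,0,0,0,0,0,-1,-0.3,0,0,0,0,0,-1,-0.3,0,0,0,0,0,-1,-0.3,0,0,0,0,0,-1,-0.3,0,0,0,0,0,-1,-0.3,0,0,0,0,0,-1,-0.3,0,0,0,0,0,-1,-0.3,0,0,0,0,0,-1,-0.3,0,0,0,0,0,0,-0.3]
}}

```text
time: 12.3
position: [0.4861, 0.1259, 0.1428]
tool_rot: [0.187, 0.982, -0.0, -0.001]
ft_force: [0.3, 0.6, -0.0]
grip_width: 0.0566
grip_force: 0.0
```

```bash
python3 go.py .489 .126 .1 158.5; python3 - <<'E'
from h import *
s=robot.camera("scene");cv2.imwrite("pics/s6.png",s)
cv2.imwrite("pics/c6.png",cv2.resize(s[130:220,270:360],None,fx=6,fy=6,interpolation=cv2.INTER_CUBIC))
E
```

```text
t 12.3 yaw 158.48356045263824 shift [-0.068  0.029  1.069] turn [-0.01  -0.024 -0.004]
shift in target axes [-0.066  0.028  1.07 ] F [ 0.3  0.6 -0. ] M [ 0.07 -0.17 -0.03] w 0.056591323975664576 q [ 0.03  0.5   1.82  0.    0.82 -1.16]
```

View pics/c6.png

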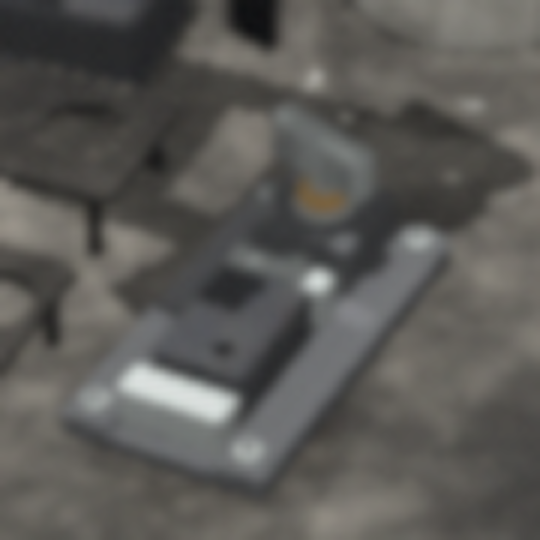

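The block lies flat in the pocket between stop and jaw (crop ≈ (235,330)), and the wing head at (325,155) is clear. I descend over the wing head and pinch it.

Request:
{"name": "jog_arm", "arguments": {
  "motion": [-0.066,0.028,0,0,0,0,-0.3,0,0,0.7,0,0,0,-0.3,0,0,0.7,0,0,0,-0.3,0,0,0.5,0,0,0,-0.3,0,0,0.22,0,0,0,-0.3,0,0,0,0,0,0,-0.3,0,0,0,0,0,0,0.4],
  "grip_force": 10
}}

```text
time: 13.22
position: [0.4903, 0.1261, 0.0593]
tool_rot: [0.186, 0.983, 0.0, 0.001]
ft_force: [0.4, -0.3, -0.6]
grip_width: 0.0521
grip_force: 0.0
```

Request:
{"name": "jog_arm", "arguments": {
  "motion": [0,0,0,0,0,0,1,0,0,0,0,0,0,1,0,0,0,0,0,0,1,0,0,0,0,0,0,1]
}}

```text
time: 13.72
position: [0.4898, 0.126, 0.0588]
tool_rot: [0.186, 0.983, 0.0, 0.0]
ft_force: [0.6, 0.4, -0.5]
grip_width: 0.0147
grip_force: 0.0
```

```bash
python3 go.py .489 .126 .058 158.5
```

```text
t 13.725 yaw 158.53337939711537 shift [ 0.017 -0.008  0.02 ] turn [0.001 0.003 0.008]
shift in target axes [ 0.017 -0.008  0.02 ] F [ 0.6  0.4 -0.5] M [-0.   -0.2  -0.01] w 0.014743952220046442 q [ 0.03  0.66  1.87 -0.    0.62 -1.17]
```

Request:
{"name": "jog_arm", "arguments": {
  "motion": [0,0,0,0,0,0,1,0,0,0,0,0,0,1,0,0,0,0,0,0,1]
}}

```text
time: 14.1
position: [0.4898, 0.1262, 0.0587]
tool_rot: [0.186, 0.982, 0.0, 0.0]
ft_force: [0.1, 2.2, 1.1]
grip_width: 0.0119
grip_force: 10.0
```

```bash
python3 go.py .489 .126 .058 158.5
```

```text
t 14.1 yaw 158.5200434699514 shift [ 0.017 -0.012  0.019] turn [0.005 0.002 0.005]
shift in target axes [ 0.017 -0.012  0.019] F [0.1 2.2 1.1] M [ 0.35 -0.15 -0.1 ] w 0.011859743207151422 q [ 0.03  0.66  1.87  0.    0.62 -1.17]
```

Request:
{"name": "jog_arm", "arguments": {
  "motion": [0,0,0,0,0,0,1,0,0,0,0,0,0,1,0,0,0,0,0,1,1,0,0,0,0,0,1,1,0,0,0,0,0,1,1,0,0,0,0,0,1,1,0,0,0,0,0,1,1,0,0,0,0,0,1,1,0,0,0,0,0,1,1,0,0,0,0,0,1,1,0,0,0,0,0,1,1],
  "grip_force": 30
}}

```text
time: 15.48
position: [0.4894, 0.1257, 0.0587]
tool_rot: [0.481, 0.877, -0.0, -0.0]
ft_force: [-0.6, 0.3, 3.1]
grip_width: 0.0114
grip_force: 30.0
```

```bash
python3 go.py .4898 .1262 .0587 86.5
```

```text
t 15.475 yaw 122.4595710622918 shift [0.005 0.016 0.001] turn [-1.30e-02  7.00e-03  8.99e+00]
shift in target axes [0.014 0.009 0.001] F [-0.6  0.3  3.1] M [ 0.07 -0.01  0.02] w 0.011367768555932616 q [ 0.03  0.66  1.87 -0.    0.62 -0.54]
```

Request:
{"name": "jog_arm", "arguments": {
  "motion": [0,0,0,0,0,1,1,0,0,0,0,0,1,1,0,0,0,0,0,1,1,0,0,0,0,0,1,1,0,0,0,0,0,1,1,0,0,0,0,0,1,1,0,0,0,0,0,1,1,0,0,0,0,0,1,1,0,0,0,0,0,1,1,0,0,0,0,0,1,1,0,0,0,0,0,1,1,0,0,0,0,0,1,1]
}}

```text
time: 16.98
position: [0.4885, 0.1255, 0.0587]
tool_rot: [0.796, 0.605, -0.001, -0.0]
ft_force: [-1.9, 0.2, 3.9]
grip_width: 0.0117
grip_force: 30.0
```

Request:
{"name": "jog_arm", "arguments": {
  "motion": [0,0,0,0,0,1,1,0,0,0,0,0,1,1,0,0,0,0,0,1,1,0,0,0,0,0,1,1,0,0,0,0,0,1,1,0,0,0,0,0,1,1,0,0,0,0,0,1,1,0,0,0,0,0,1,1,0,0,0,0,0,1,1,0,0,0,0,0,1,1,0,0,0,0,0,0,1]
}}

```text
time: 18.35
position: [0.4879, 0.126, 0.0587]
tool_rot: [0.955, 0.297, -0.002, -0.0]
ft_force: [-2.4, 1.6, 5.6]
grip_width: 0.0117
grip_force: 30.0
```

```bash
python3 go.py .4898 .1262 .0587 -3.5
```

```text
t 18.35 yaw 34.57987231344406 shift [0.043 0.023 0.   ] turn [-0.011  0.053  9.52 ]
shift in target axes [ 0.048 -0.009  0.   ] F [-2.4  1.6  5.6] M [ 0.2   0.47 -0.1 ] w 0.011731839009622023 q [ 0.03  0.66  1.87 -0.    0.62  1.  ]
```

Request:
{"name": "jog_arm", "arguments": {
  "motion": [0,0,0,0,0,1,1,0,0,0,0,0,1,1,0,0,0,0,0,1,1,0,0,0,0,0,1,1,0,0,0,0,0,1,1,0,0,0,0,0,1,1,0,0,0,0,0,0.8,1,0,0,0,0,0,0,1,0,0,0,0,0,0,1]
}}

```text
time: 19.48
position: [0.4877, 0.1264, 0.0587]
tool_rot: [0.998, 0.064, -0.002, -0.0]
ft_force: [-3.8, 3.0, 6.0]
grip_width: 0.0119
grip_force: 30.0
```

```bash
python3 go.py .4898 .1262 .0587 -3.5
```

```text
t 19.475 yaw 7.374649358189829 shift [0.052 0.013 0.   ] turn [-0.009  0.058  2.719]
shift in target axes [0.054 0.002 0.   ] F [-3.8  3.   6. ] M [ 0.59  0.5  -0.04] w 0.01191519992658387 q [0.03 0.66 1.87 0.   0.62 1.47]
```

Free so far. I approach the stop in small steps.

Request:
{"name": "jog_arm", "arguments": {
  "motion": [0,0,0,0,0,0.5,1,0,0,0,0,0,0.5,1,0,0,0,0,0,0.5,1,0,0,0,0,0,0.25,1,0,0,0,0,0,0,1]
}}

```text
time: 20.1
position: [0.4876, 0.1266, 0.0587]
tool_rot: [1.0, 0.003, -0.002, -0.0]
ft_force: [-4.0, 4.0, 5.8]
grip_width: 0.0119
grip_force: 30.0
```

```bash
python3 go.py .4898 .1262 .0587 -3.5
```

```text
t 20.1 yaw 0.3908624625437026 shift [0.054 0.01  0.   ] turn [-0.006  0.057  0.973]
shift in target axes [0.054 0.006 0.001] F [-4.   4.   5.8] M [0.74 0.55 0.05] w 0.011922310960090372 q [0.03 0.66 1.87 0.   0.62 1.59]
```

Request:
{"name": "jog_arm", "arguments": {
  "motion": [0,0,0,0,0,0.25,1,0,0,0,0,0,0.25,1,0,0,0,0,0,0,1]
}}

```text
time: 20.48
position: [0.4876, 0.1266, 0.0587]
tool_rot: [1.0, -0.014, -0.002, -0.0]
ft_force: [-3.4, 4.0, 5.0]
grip_width: 0.0117
grip_force: 30.0
```

```bash
python3 go.py .4898 .1262 .0587 -3.5
```

```text
t 20.475 yaw -1.613418882579528 shift [0.054 0.008 0.   ] turn [-0.006  0.057  0.472]
shift in target axes [0.054 0.007 0.001] F [-3.4  4.   5. ] M [0.76 0.53 0.02] w 0.011712472392884466 q [0.03 0.66 1.87 0.   0.62 1.63]
```

Request:
{"name": "jog_arm", "arguments": {
  "motion": [0,0,0,0,0,0.25,1,0,0,0,0,0,0,1]
}}

```text
time: 20.72
position: [0.4877, 0.1266, 0.0587]
tool_rot: [1.0, -0.023, -0.002, -0.0]
ft_force: [-3.3, 4.6, 5.6]
grip_width: 0.0117
grip_force: 30.0
```

```bash
python3 go.py .4898 .1262 .0587 -3.5
```

```text
t 20.725 yaw -2.6129819864219304 shift [0.053 0.008 0.001] turn [-0.006  0.056  0.222]
shift in target axes [0.053 0.007 0.001] F [-3.3  4.6  5.6] M [ 0.75  0.49 -0.01] w 0.011687389002481709 q [0.03 0.66 1.87 0.   0.62 1.65]
```

Request:
{"name": "jog_arm", "arguments": {
  "motion": [0,0,0,0,0,0.25,1,0,0,0,0,0,0,1]
}}

```text
time: 20.98
position: [0.4877, 0.1266, 0.0587]
tool_rot: [1.0, -0.032, -0.002, -0.0]
ft_force: [-3.5, 4.2, 5.7]
grip_width: 0.012
grip_force: 30.0
```

```bash
python3 go.py .4898 .1262 .0587 -3.5
```

```text
t 20.975 yaw -3.612851964477318 shift [ 0.053  0.008 -0.   ] turn [-0.006  0.057 -0.028]
shift in target axes [0.053 0.008 0.   ] F [-3.5  4.2  5.7] M [0.79 0.58 0.02] w 0.012039465058928408 q [0.03 0.66 1.87 0.   0.62 1.66]
```

Request:
{"name": "jog_arm", "arguments": {
  "motion": [0,0,0,0,0,0.25,1,0,0,0,0,0,0,1]
}}

```text
time: 21.22
position: [0.4877, 0.1266, 0.0587]
tool_rot: [0.999, -0.04, -0.002, -0.0]
ft_force: [-3.7, 4.5, 5.2]
grip_width: 0.0121
grip_force: 30.0
```

```bash
python3 go.py .4898 .1262 .0587 -3.5
```

```text
t 21.225 yaw -4.557150421422722 shift [0.054 0.007 0.   ] turn [-0.003  0.056 -0.264]
shift in target axes [0.054 0.008 0.001] F [-3.7  4.5  5.2] M [0.83 0.48 0.16] w 0.012068736443471683 q [0.03 0.66 1.87 0.   0.62 1.68]
```

Request:
{"name": "jog_arm", "arguments": {
  "motion": [0,0,0,0,0,0.25,1,0,0,0,0,0,0,1]
}}

```text
time: 21.48
position: [0.4877, 0.1266, 0.0587]
tool_rot: [0.999, -0.048, -0.002, 0.0]
ft_force: [-3.0, 4.3, 6.3]
grip_width: 0.0119
grip_force: 30.0
```

```bash
python3 go.py .4898 .1262 .0587 -3.5
```

```text
t 21.475 yaw -5.473330070139016 shift [0.054 0.005 0.   ] turn [ 0.002  0.055 -0.493]
shift in target axes [0.054 0.007 0.001] F [-3.   4.3  6.3] M [0.87 0.55 0.52] w 0.011867984098354155 q [0.03 0.66 1.87 0.   0.62 1.7 ]
```

Request:
{"name": "jog_arm", "arguments": {
  "motion": [0,0,0,0,0,0.25,1,0,0,0,0,0,0,1]
}}

```text
time: 21.72
position: [0.4877, 0.1266, 0.0587]
tool_rot: [0.998, -0.056, -0.002, 0.0]
ft_force: [-3.7, 5.0, 4.9]
grip_width: 0.012
grip_force: 30.0
```

```bash
python3 go.py .4898 .1262 .0587 -3.5
```

```text
t 21.725 yaw -6.42213810184525 shift [0.055 0.005 0.   ] turn [ 0.005  0.055 -0.731]
shift in target axes [0.054 0.008 0.   ] F [-3.7  5.   4.9] M [0.9  0.56 0.65] w 0.012003720926366918 q [0.03 0.66 1.87 0.   0.62 1.71]
```

The moment about the screw axis jumped from 0.02 to 0.65 N m past a yaw of about -4.2°, which matches the clamp yaw, so the screw is seated. I back off to a yaw of about 86°.

Request:
{"name": "jog_arm", "arguments": {
  "motion": [0,0,0,0,0,-0.5,1,0,0,0,0,0,-1,1,0,0,0,0,0,-1,1,0,0,0,0,0,-1,1,0,0,0,0,0,-1,1,0,0,0,0,0,-1,1,0,0,0,0,0,-1,1,0,0,0,0,0,-1,1,0,0,0,0,0,-1,1,0,0,0,0,0,-1,1,0,0,0,0,0,-1,1,0,0,0,0,0,-1,1]
}}

```text
time: 23.22
position: [0.4879, 0.1259, 0.0587]
tool_rot: [0.941, 0.338, -0.002, -0.0]
ft_force: [-2.7, 0.8, 5.0]
grip_width: 0.0117
grip_force: 30.0
```

Request:
{"name": "jog_arm", "arguments": {
  "motion": [0,0,0,0,0,-1,1,0,0,0,0,0,-1,1,0,0,0,0,0,-1,1,0,0,0,0,0,-1,1,0,0,0,0,0,-1,1,0,0,0,0,0,-1,1,0,0,0,0,0,-1,1,0,0,0,0,0,-1,1,0,0,0,0,0,-1,1,0,0,0,0,0,-1,1,0,0,0,0,0,-1,1,0,0,0,0,0,-0.5,1]
}}

```text
time: 24.72
position: [0.4887, 0.1255, 0.0587]
tool_rot: [0.735, 0.679, -0.001, -0.0]
ft_force: [-3.0, -1.7, 5.4]
grip_width: 0.0119
grip_force: 30.0
```

Request:
{"name": "jog_arm", "arguments": {
  "motion": [0,0,0,0,0,0,1,0,0,0,0,0,0,1,0,0,0,0,0,0,1]
}}

```text
time: 25.1
position: [0.4887, 0.1255, 0.0587]
tool_rot: [0.735, 0.678, -0.001, -0.0]
ft_force: [-2.5, -0.9, 6.2]
grip_width: 0.0118
grip_force: 30.0
```

```bash
python3 go.py .4898 .1262 .0587 86; python3 - <<'E'
from h import *
s=robot.camera("scene")
cv2.imwrite("pics/c7.png",cv2.resize(s[130:230,265:365],None,fx=6,fy=6,interpolation=cv2.INTER_CUBIC))
E
```

```text
t 25.1 yaw 85.41709352888273 shift [0.019 0.025 0.001] turn [-0.029  0.015 -0.146]
shift in target axes [0.019 0.025 0.001] F [-2.5 -0.9  6.2] M [-0.29  0.37  0.11] w 0.011770081069141318 q [ 0.03  0.66  1.87 -0.    0.62  0.11]
```

View pics/c7.png

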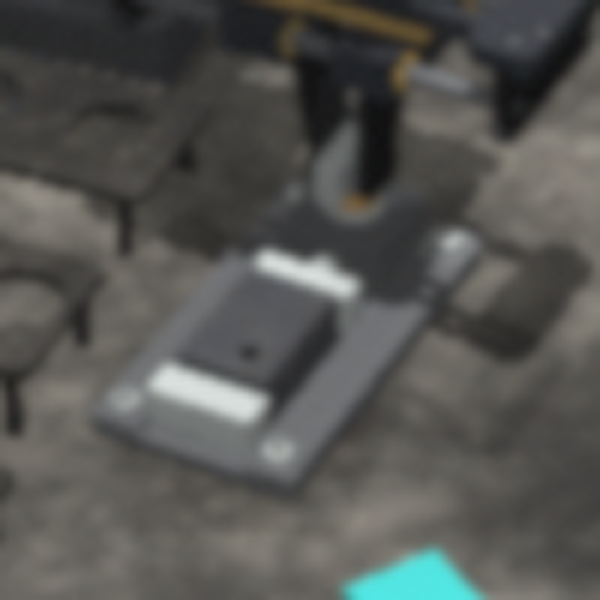

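The picture shows the block flat against the stop, at about (260,330). The jaw stands just off it at (305,275), and the fingers hold the wing head end-on at (340,160). The tool has turned 89.6° back from the seat, and the loads are small. I hand in.

```bash
python3 -c "
from rig import robot
print(robot.hand_in())"
```

```text
the job is handed in; nothing more can be done
None
```

The steel block lies flat and released in the pocket; the thumbscrew was seated, then backed off a quarter turn (about 89.6° by the tool's yaw), and the gripper still holds the wing head there; the job is handed in at about 25 s.

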